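Hardness reading on a rubber test disc

TASK

Take a hardness reading of the small solid rubber test disc: set it flat and centred in the engraved ring on the gauge stand's drawn-out stage and let go of it, then push the stage fully home so that the disc lies under the gauge's foot. Push the hand lever down through its whole stroke to its stop, keep it there for three to four seconds while the needle settles, then let it come all the way back up. Leave the disc under the foot and the drilled bar and the large disc where they lie.

Things in the scene. Friction and masses are not known exactly. Their poses are not given: they have to be found in the camera images.
- puck_1: the small solid black rubber test disc, 31 mm in diameter, 12 mm thick, about 20 g, lying flat on the white specimen board (150 x 280 x 6 mm, top 6 mm above the worktop). Three specimens lie there in a row across the robot's front, about 90 mm apart, in any order; the room beside the row is free. Origin: centre of its underside; z up. Grip it across its diameter from above.
- drilled_bar: bystander: flat black rubber bar with drilled holes, 105 x 34 x 9 mm, lying on the board across the row; origin at the centre of its underside. Not to be moved.
- puck_2: bystander: large rubber disc, 80 mm in diameter, 12 mm thick, lying on the board; origin at the centre of its underside. Not to be moved.
- stand: grey gauge stand, fixed. Origin: on the worktop straight below the foot's axis; x points level from front (stage side) to back (column), y left, z up. Base 200 x 150 x 23 mm, front edge 90 mm before the origin. Head 50 mm wide, from 18 mm before the foot's axis to 104 behind, 160 to 196 mm up; lever above it to 245 mm up. The dial, 54 mm across, 14 mm before the foot's axis, hangs under it.
- stage (a joint): sliding specimen stage, a steel plate 120 x 64 mm, top 40 mm above the worktop. m; 0 = fully home at its stop, ring straight under the foot; grows as it is drawn out to the front, along the stand's -x, to the stop at 0.10. At the start it stands out by 0.075 to 0.10. It slides with about 1.5 N of friction and stays where it is left.
- stage_mark (a point): centre of the engraved ring (35 mm in diameter) on the stage's top face, 40 mm above the worktop; moves with the stage; axes as the stand's.
- stage_lip (a point): middle of the front face of the stage's upright front lip, 83 mm in front of the ring's centre, 52 mm above the worktop. The lip is 8 mm thick, 46 mm wide and rises 22 mm above the stage's top (to 62 mm above the worktop). Push it along the stand's +x to send the stage home. Moves with the stage; axes as the stand's.
- gauge_foot (a point): centre of the underside of the gauge's round foot, 18 mm in diameter. At rest it is 24 mm above the stage's top (12 mm above a disc on it); the lever lowers it by up to 16 mm. Once it bears on the disc the gauge floats in its holder with about 10 N, so the lever still goes on to its own stop, and the needle turns.
- gauge: the dial gauge with its foot; origin straight below the foot on the worktop at rest; moves up and down with the spindle. Its needle turns only when the foot bears on something.
- lever (a joint): sprung hand lever. rad; 0 = up (rest), 0.40 = down at its stop. Hinged about the stand's x axis at a pivot 40 mm to the left (+y) of the foot's axis and 218 mm above the worktop; it reaches over the head to the right (-y) and springs back up by itself. Pushing down on its ball takes about 4 N at the start and about 10 N at the stop.
- lever_ball (a point): centre of the black ball, 32 mm in diameter, on the lever's free end, 170 mm from the pivot. At rest it is 127 mm to the right (-y) of the foot's axis and 252 mm above the worktop; at the stop 184 mm above it and again 127 mm to the right (130 mm in mid-stroke). Push it straight down from above with closed fingers.

How it is judged:
On the way, in this order (a step that is already met when the one before it is completed fails the run):
1. the disc lies flat on the stage, its centre within 6 mm of the engraved ring's centre, let go (horizontal distance between puck_1 and stage_mark below 0.006 m and z of puck_1 in the frame of stage_mark between -0.003 and 0.003 m and contact force between the fingers and puck_1 below 0.1 N), for 0.2 s.
2. the stage is fully home (within 3 mm) with the disc centred under the foot (within 6 mm) (horizontal distance between puck_1 and gauge_foot below 0.006 m and value of joint stage below 0.003 m), for 0.2 s.
3. the lever is held at its stop (past 0.385 rad) with the gauge's foot bearing on the centred disc (over 5 N) for 2.5 s (all of step 2 and value of joint lever above 0.385 rad and contact force between gauge and puck_1 above 5 N), for 2.5 s.
At the end, for the whole second after the job is handed in: The lever is fully up again (under 0.03 rad), the stage is home (within 3 mm), the disc lies flat and at rest on the stage within 6 mm of the ring's centre and of the foot's axis, and the other two specimens are within 20 mm of where they lay (all of step 2 and horizontal distance between puck_1 and stage_mark below 0.006 m and z of puck_1 in the frame of stage_mark between -0.003 and 0.003 m and value of joint lever below 0.03 rad and linear speed of puck_1 below 0.01 m/s and distance of each of drilled_bar, puck_2 from where it was at the start of the episode below 0.02 m); the robot touches nothing.
It fails at once if another specimen is moved by more than 20 mm (distance of any of drilled_bar, puck_2 from where it was at the start of the episode above 0.02 m).
It also fails if it takes over 72 s, if anything falls off the work surface, if the arm or the gripper's body presses on something with over 40 N, if the wrist force passes 120 N, or if a joint passes its speed limit or range.

ROBOT

A 6-joint arm with a two-finger parallel gripper is mounted at the origin on the work surface; the furniture and walls round the work are solid. World frame = base frame: x ahead of the robot, y to its left, z up, the work surface at z = 0. Lengths are in m, angles in rad, forces in N, time in s.
With the tool pointing down it reaches from about 0.3 to 0.825 m from the base axis. Payload 5.4 kg.
Tool frame: the origin (TCP) lies on the centre line of the jaws, within the pads' length; the fingertips stand 14 mm ahead of it and the grasp point (between the pads) lies 5 mm behind it; z points along the fingers, y is the line along which they close (so a half turn about z gives the same grasp; the last joint's range is limited). The gripper opens to 92 mm and grips with 3 to 60 N. Pads are 20 mm wide; open, the fingers measure 128 mm over their backs; the gripper's body (75 mm by 189 mm) begins 69 mm behind the grasp point.
Start: joints at [-1.465, 0.158, 1.597, -0, 1.386, -0.21], TCP at [0.179, -0.547, 0.229] pointing down, gripper open.
Joint ranges: [-2.91, 2.91], [-0.94, 2.29], [0.18, 2.7], [-1.29, 4.43], [0.17, 2.64], [-3, 3]. Speed limits (rad/s): [2.57, 2.57, 3.14, 3.14, 3.14, 3.14].

INTERFACE

Orientations are given as a rotation vector (axis times angle).
In Python, from bench import ctrl gives the robot as it stands.
- The arm moves only by the tool send_rows, never from a script. Its argument "increments" is text: rows parted by semicolons, each of 4 numbers parted by spaces: the shift along the tool's x, y, z each as a share of 40 mm, from -1 to 1, then the turn about the tool's z as a share of 6 degrees, from -1 to 1. A call has exactly 10 rows; each row shifts and turns the commanded pose from where the row before left it, along the tool's axes as they then stand; what a row does not reach is not made up. A row lasts 1/12 s, in which the tool goes at most 41.7 mm and 7.16 degrees, less where a joint would pass 70% of its speed; a pose out of reach is approached as far as the arm can. A call with a number of a shift or a turn outside -1 to 1 is refused whole. A call with a gripper value outside its range is refused whole. "gripper" is the opening, from 0 (shut) to 1 (fully open), set as the call begins (left out, the last holds). The fingers move at their own pace and stop on an object; the grip force is fixed at half the most. Time passes only in rows, so rows that do not move let the fingers close, or fill a call up. It gives the time, the measured TCP pose, the force, the opening and the grip force at its end, in the units of the state.
- ctrl.sense(): the state, without advancing time (a new reading comes with each control period).
- ctrl.get_image(name): name is "scene" or "top" or "wrist"; returns a dict with "pixels" (420x560x3 uint8, red, green, blue), "intrinsics" (3x3 intrinsics, pixels), "k1" (the pictures are not rectified: a ray, as slopes to the right and down, at radius r is drawn at 1 + k1 r^2 times it, then the intrinsics apply), "view" (4x4, takes a point from world to camera coordinates). Camera axes: x right, y down, z forward; pixel columns grow to the right and rows downward; lengths in m; the calibration is good to about 2 mm. A picture is of the moment at which its call begins. There is no depth.
- ctrl.hand_in(): hands the job in; it is judged then, once.
Trained networks look in a picture, given as the dict that the camera call returned (one of the last four; its "shot" number tells which), for a name from the list of things; names that differ only in an ending like _2 or _b are one class to them, and where a whole thing is asked for, a point or a joint stands for the part that bears it (a point fixed in the world has none). Each returns a list of dicts, best first, with "p" (0 to 1); they miss things now and then, are a little off and sometimes report something else, mostly with a low value. They report only what shows in the picture. A call takes as long as a camera call.
- ctrl.spot_in(picture, target): "uv" ([column, row] in pixels, amid what is visible of it).
The state is a dict: "clock": time; "joint_positions": joint angles; "dq": joint speeds; "joint_torque": joint torques, N m; "tcp_pos": TCP position; "tool_rot": TCP orientation; "force": force on the tool from outside, world axes, zero at the start; "wrist_torque": the same for the moment, N m; "gripper_width": finger opening in m; "gripper_force": force on a finger pad.
Only numpy, scipy, OpenCV 4.12 (cv2) and the standard library are available. Lean on these libraries where they do the work, as an engineer would, in place of code of your own. Each camera call takes 0.05 s, during which the arm holds its last target. There are 200 camera calls.

## Working session

There is one attempt and no reset: what is moved stays moved. The work goes in short steps, Python scripts to look and compute and a tool call to move; the robot and the scene stay as the last step left them, time stands still between calls to the robot, and variables do not carry over. Pictures are saved under pics/ and viewed, at most 10 in all, crops included, and the job is handed in when it is done.

Besides the shell and the picture viewer there is one more tool, called after ">>>" by a JSON object that holds its "api" and its "payload", one argument or row to a line. send_rows: Moves the arm, as the interface text tells. Its arguments: {"type":"object","properties":{"increments":{"type":"string"},"gripper":{"type":"number"}},"required":["increments"]}

```bash
mkdir -p pics; ls; cat > h.py <<'E'
import numpy as np,cv2
from bench import ctrl
from scipy.spatial.transform import Rotation as R
def ray(pic,uv):
    K=np.array(pic["intrinsics"]);V=np.array(pic["view"]);k=pic["k1"]
    d=np.array([(uv[0]-K[0,2])/K[0,0],(uv[1]-K[1,2])/K[1,1]]);s=d.copy()
    for _ in range(30): s=d/(1+k*(s@s))
    r=V[:3,:3].T@np.array([s[0],s[1],1.]);o=-V[:3,:3].T@V[:3,3]
    return o,r/np.linalg.norm(r)
def atz(pic,uv,z):
    o,r=ray(pic,uv);return o+r*(z-o[2])/r[2]
def proj(pic,p):
    K=np.array(pic["intrinsics"]);V=np.array(pic["view"]);c=V[:3,:3]@np.array(p)+V[:3,3]
    s=c[:2]/c[2];s=s*(1+pic["k1"]*(s@s));return K[:2,:2]@s+K[:2,2]
def tri(L):
    A=np.zeros((3,3));b=np.zeros(3)
    for pic,uv in L:
        o,r=ray(pic,uv);P=np.eye(3)-np.outer(r,r);A+=P;b+=P@o
    x=np.linalg.solve(A,b)
    return x,[float(np.linalg.norm((np.eye(3)-np.outer(ray(p,u)[1],ray(p,u)[1]))@(x-ray(p,u)[0]))) for p,u in L]
def save(pic,n): cv2.imwrite(n,cv2.cvtColor(pic["pixels"],cv2.COLOR_RGB2BGR))
E
python3 - <<'E'
from h import *
np.set_printoptions(precision=4,suppress=True)
P={n:ctrl.get_image(n) for n in("scene","top","wrist")}
big=np.vstack([P["scene"]["pixels"],P["top"]["pixels"]])
for n in P:
    save(P[n],f"pics/{n}0.png")
    V=np.array(P[n]["view"]);print(n,-V[:3,:3].T@V[:3,3],V[2,:3])
for t in["puck_1","puck_2","drilled_bar","stage_mark","stage_lip","gauge_foot","lever_ball","stage","stand"]:
    U={}
    for n in P:
        r=ctrl.spot_in(P[n],t)[:3]
        print(t,n,[(np.round(x["uv"],1).tolist(),round(x["p"],2),np.round(atz(P[n],x["uv"],.04),3).tolist()) for x in r])
        if r:U[n]=r[0]["uv"]
    if "scene" in U and "top" in U: print("  tri",tri([(P["scene"],U["scene"]),(P["top"],U["top"])]))
s=ctrl.sense();print(s)
E
```

```text
pics
scene [0.0955 0.5479 0.8541] [ 0.5012 -0.473  -0.7247]
top [0.4536 0.0782 1.1404] [ 0.1218  0.028  -0.9922]
wrist [ 0.2589 -0.521   0.3841] [-0.2825 -0.0911 -0.9549]
puck_1 scene [([332.5, 234.7], 0.93, [0.503, -0.015, 0.04]), ([355.4, 213.9], 0.48, [0.508, -0.106, 0.04])]
puck_1 top [([386.2, 243.7], 0.53, [0.513, -0.129, 0.04])]
puck_1 wrist []
  tri (array([ 0.5456, -0.1305, -0.0916]), [0.03376288165363725, 0.03376288165363739])
puck_2 scene [([332.5, 234.7], 0.93, [0.503, -0.015, 0.04]), ([355.4, 213.9], 0.48, [0.508, -0.106, 0.04])]
puck_2 top [([386.2, 243.7], 0.53, [0.513, -0.129, 0.04])]
puck_2 wrist []
  tri (array([ 0.5456, -0.1305, -0.0916]), [0.03376288165363725, 0.03376288165363739])
drilled_bar scene [([383.4, 200.4], 0.8, [0.488, -0.192, 0.04])]
drilled_bar top [([419.4, 249.2], 0.91, [0.501, -0.205, 0.04])]
drilled_bar wrist []
  tri (array([ 0.5005, -0.2115,  0.0176]), [0.001985863479427477, 0.0019858634794275255])
stage_mark scene [([229.3, 303.1], 0.64, [0.532, 0.278, 0.04]), ([177.6, 288.7], 0.62, [0.637, 0.334, 0.04])]
stage_mark top [([213.5, 235.7], 0.67, 
[... 1021 characters left out ...]
 top [([194.7, 194.4], 0.83, [0.629, 0.324, 0.04]), ([212.3, 235.5], 0.56, [0.531, 0.279, 0.04])]
stand wrist []
  tri (array([0.6348, 0.3301, 0.0339]), [0.006740869989580439, 0.006740869989580346])
{'clock': 1.5, 'joint_positions': array([-1.4651,  0.1584,  1.597 , -0.    ,  1.3862, -0.2101]), 'dq': array([-0.0008, -0.0004, -0.0007,  0.0002,  0.0028,  0.0006]), 'joint_torque': array([ -0.0006, -38.5567, -32.2358,   0.0701,   0.0308,  -0.    ]), 'tcp_pos': array([ 0.1785, -0.5466,  0.2286]), 'tool_rot': array([ 3.1025,  0.494 , -0.    ]), 'force': array([ 0.0199, -0.2427, -0.131 ]), 'wrist_torque': array([-0.03  ,  0.0286, -0.0531]), 'gripper_force': 0.0, 'gripper_width': 0.0918222177320304}
```

View pics/scene0.png

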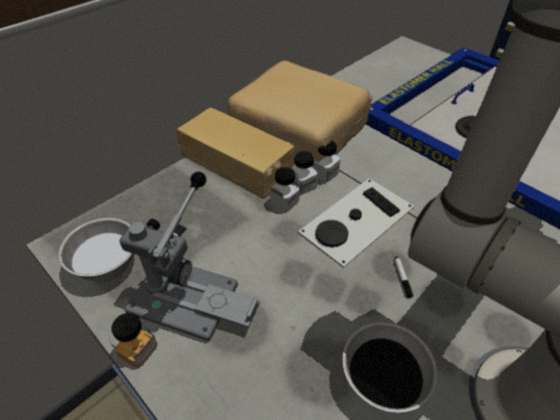

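View pics/top0.png

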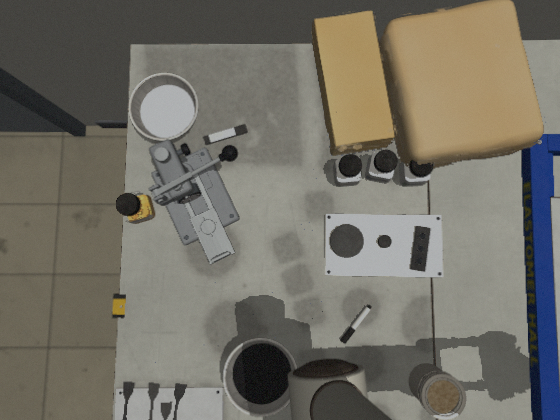

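The scene view shows the small disc at about (355,214), ring at (218,300), and ball at (198,180). In the top view they sit at (385,241), (208,227) and (230,153). I'll refine on enlarged crops.

```bash
python3 - <<'E'
import cv2,numpy as np
a=cv2.imread("pics/scene0.png");b=cv2.imread("pics/top0.png")
def c(im,x,y,w,h,s): 
    o=cv2.resize(im[y:y+h,x:x+w],None,fx=s,fy=s,interpolation=cv2.INTER_CUBIC)
    for i in range(0,w,10): cv2.line(o,(i*s,0),(i*s,4 if i%50 else 10),(0,0,255),1)
    for i in range(0,h,10): cv2.line(o,(0,i*s),(4 if i%50 else 10,i*s),(0,0,255),1)
    return cv2.convertScaleAbs(o,alpha=1.4)
L=np.hstack([c(a,110,165,160,120,3)[:300],c(b,145,140,100,100,3)])
L2=np.hstack([c(a,180,275,80,60,5),c(b,180,205,70,60,5)])
o=np.zeros((600,800,3),np.uint8);o[:300,:780]=L;o[300:,:750]=L2;cv2.imwrite("pics/crop1.png",o)
E
python3 - <<'E'
# dark-blob centroids of disc and ball
import sys;sys.path.insert(0,".")
import cv2
for f,L in(("scene",[(355,214),(198,180)]),("top",[(385,241),(230,153)])):
    g=cv2.imread(f"pics/{f}0.png",0)
    for u,v in L:
        for th in(55,75,95):
            m=(g<th).astype("uint8")[v-14:v+15,u-14:u+15].copy()
            n,l,s,c=cv2.connectedComponentsWithStats(m);k=l[14,14]
            print(f,(u,v),th,k and (c[k][0]+u-14,c[k][1]+v-14,s[k].tolist()))
E
```

```text
scene (355, 214) 55 (np.float64(355.0), np.float64(214.30434782608697), [9, 10, 11, 10, 92])
scene (355, 214) 75 (np.float64(354.8811881188119), np.float64(214.26732673267327), [8, 9, 12, 11, 101])
scene (355, 214) 95 (np.float64(354.96491228070175), np.float64(214.21929824561403), [8, 9, 13, 11, 114])
scene (198, 180) 55 (np.float64(197.50746268656715), np.float64(179.76119402985074), [6, 6, 16, 18, 201])
scene (198, 180) 75 (np.float64(197.37719298245614), np.float64(179.96929824561403), [6, 6, 16, 19, 228])
scene (198, 180) 95 (np.float64(197.0611510791367), np.float64(180.74820143884892), [5, 5, 18, 24, 278])
top (385, 241) 55 0
top (385, 241) 75 (np.float64(383.94074074074075), np.float64(241.06666666666666), [7, 8, 13, 13, 135])
top (385, 241) 95 (np.float64(383.9078014184397), np.float64(241.02127659574467), [6, 8, 14, 13, 141])
top (230, 153) 55 (np.float64(228.25), np.float64(153.29910714285714), [3, 6, 19, 16, 224])
top (230, 153) 75 (np.float64(228.25409836065575), np.float64(153.37295081967213), [2, 6, 20, 17, 244])
top (230, 153) 95 (np.float64(227.236301369863), np.float64(154.77739726027397), [0, 6, 22, 23, 292])
```

View pics/crop1.png

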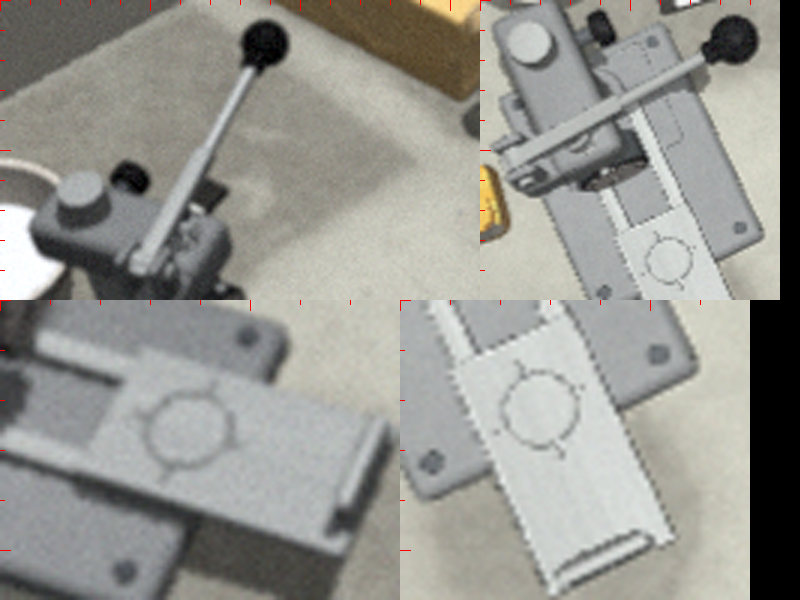

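```bash
python3 - <<'E'
from h import *
import pickle
from scipy.optimize import least_squares
np.set_printoptions(precision=4,suppress=True)
S=ctrl.get_image("scene");T=ctrl.get_image("top")
ring,_=tri([(S,(217.2,300.6)),(T,(207.6,226.4))]);print("ring",ring,_)
ball,_=tri([(S,(197.8,179)),(T,(230.2,152.7))]);print("ball",ball,_)
disc,_=tri([(S,(355,214.3)),(T,(383.9,241.05))]);print("disc",disc,_, atz(S,(355,214.3),.015),atz(T,(383.9,241.05),.017))
ct=lambda x,y:(180+(x-400+.5)/5-.5,205+(y-300+.5)/5-.5)
cs=lambda x,y:(180+(x+.5)/5-.5,275+(y-300+.5)/5-.5)
for a,b in[((455,372),(550,593)),((570,313),(675,540))]:
    d=atz(T,ct(*b),.04)-atz(T,ct(*a),.04);print("yaw top",np.degrees(np.arctan2(-d[1],-d[0])),np.linalg.norm(d))
# lip top ends in top view z=.062
def f(p):
    x,y,w,s=p;e=np.array([np.cos(w),np.sin(w),0]);l=np.array([-e[1],e[0],0]);o=np.array([x,y,0]);z=np.array([0,0,1])
    r=[]
    mk=o-s*e+.04*z; bl=o-.127*l+.252*z
    for pic,uv,q in[(S,(217.2,300.6),mk),(T,(207.6,226.4),mk),(S,(197.8,179),bl),(T,(230.2,152.7),bl)]: r+=list(proj(pic,q)-uv)
    # lip ends (outer face top edge) in top
    le=mk-.083*e+.022*z
    r+=list(proj(T,le+.023*l)-ct(556,588))+list(proj(T,le-.023*l)-ct(653,543))
    return r
q=least_squares(f,[.62,.32,.4,.09],loss="soft_l1");print("x,y,yaw,s",q.x,np.degrees(q.x[2]));print(np.round(q.fun if 0 else f(q.x),1))
for t,u in(("top",T),("scene",S)):print(t,proj(u,disc))
E
```

```text
ring [0.5534 0.2917 0.0397] [0.0012018245489352182, 0.0012018245489351595]
ball [0.6789 0.2106 0.2506] [0.0014453995085045729, 0.0014453995085045477]
disc [ 0.5221 -0.1283  0.0106] [0.0009139845484963702, 0.0009139845484965559] [ 0.5206 -0.1242  0.015 ] [ 0.5209 -0.1277  0.017 ]
yaw top 24.736243554131853 0.11454290464910657
yaw top 25.884521290224633 0.11940894928331998
x,y,yaw,s [0.6228 0.3251 0.4513 0.0773] 25.859498988591785
[ 0.7 -0.  -0.3 -0.3  0.8 -0.1 -0.8 -0.3  0.5 -0.2 -0.8  0.1]
top [383.6641 240.7413]
scene [355.3633 214.329 ]
```

```bash
cat > go.py <<'E'
# usage: go.py x y z yaw : needed shift in current tool axes, in shares (rows of 1)
import sys;from h import *
t=np.array([float(v) for v in sys.argv[1:4]]);s=ctrl.sense()
M=R.from_rotvec(s["tool_rot"]).as_matrix()
yaw=np.degrees(np.arctan2(M[1,0],M[0,0]))
print("tcp",s["tcp_pos"].round(4),"yaw",yaw.round(2),"tilt",np.degrees(np.arccos(-M[2,2])).round(2),"t",s["clock"],"F",s["force"].round(1),"w",round(s["gripper_width"],4))
d=t-s["tcp_pos"];print("now-axes shares",(M.T@d/.04).round(3))
if len(sys.argv)>4:
    y=float(sys.argv[4]);dy=(y-yaw+180)%360-180
    Y=R.from_euler("z",np.radians(y)).as_matrix()@np.diag([1,-1,-1])
    print("turn shares",round(-dy/6,3),"after-turn axes shares",(Y.T@d/.04).round(3))
E
```

>>> {"api": "send_rows", "payload": {
  "increments": "0.8 -0.515 0 0;0.8 -0.515 0 0;0.8 -0.515 0 0;0.8 -0.515 0 0;0.8 -0.515 0 0;0.8 -0.515 0 0;0.8 -0.515 0 0;0.8 -0.515 0 0;0.8 -0.515 0 0;0.8 -0.515 0 0",
  "gripper": 0.8
}}

```text
clock: 2.43
tcp_pos: [0.4197, -0.2498, 0.2289]
tool_rot: [3.102, 0.494, 0.001]
force: [0.6, 0.1, 0.4]
gripper_width: 0.0737
gripper_force: 0.0
```

>>> {"api": "send_rows", "payload": {
  "increments": "0 0 0 -1;0 0 0 -1;0 0 0 -1;0 0 0 -1;0 0 0 -1;0 0 0 -1;0 0 0 -1;0 0 0 -1;0 0 0 -1;0 0 0 -1"
}}

```text
clock: 3.27
tcp_pos: [0.4188, -0.2513, 0.2287]
tool_rot: [2.435, 1.985, 0.0]
force: [0.8, 0.6, -0.8]
gripper_width: 0.0733
gripper_force: 0.0
```

```bash
python3 go.py .521 -.127 .15 90
```

```text
tcp [ 0.4188 -0.2513  0.2287] yaw 78.39 tilt 0.01 t 3.2667 F [ 0.8  0.6 -0.8] w 0.0733
now-axes shares [3.559 1.878 1.966]
turn shares -1.934 after-turn axes shares [3.108 2.556 1.966]
```

>>> {"api": "send_rows", "payload": {
  "increments": "0.508 0.268 0.281 0;0.508 0.268 0.281 0;0.508 0.268 0.281 0;0.508 0.268 0.281 0;0.508 0.268 0.281 0;0.508 0.268 0.281 0;0.508 0.268 0.281 0;0 0 0 -0.967;0 0 0 -0.967;0 0 0 0"
}}

```text
clock: 4.1
tcp_pos: [0.5216, -0.1272, 0.1496]
tool_rot: [-2.223, -2.219, 0.0]
force: [-0.2, 0.5, -0.7]
gripper_width: 0.0736
gripper_force: 0.0
```

```bash
python3 - <<'E'
from h import *
np.set_printoptions(precision=4,suppress=True)
W=ctrl.get_image("wrist");save(W,"pics/w1.png")
V=np.array(W["view"]);print("cam",-V[:3,:3].T@V[:3,3])
e=proj(W,(.521,-.127,.018));print("expected",e)
for r in ctrl.spot_in(W,"puck_1"):print(r["uv"],r["p"],atz(W,r["uv"],.018))
g=cv2.cvtColor(W["pixels"],cv2.COLOR_RGB2GRAY);n,l,st,c=cv2.connectedComponentsWithStats((g<70).astype("uint8"))
for i in range(1,n):
    if st[i,4]>300:print(st[i],c[i],atz(W,c[i],.015))
E
python3 go.py .521 -.127 .025 90
```

```text
cam [ 0.5216 -0.0435  0.306 ]
expected [282.4959 208.7053]
[284.8, 210.8] 0.98 [ 0.5232 -0.1291  0.018 ]
[156   0  63  22 804] [180.3856   7.5311] [0.4381 0.043  0.015 ]
[ 342    0   82   82 4349] [381.9016  31.9186] [0.6037 0.0247 0.015 ]
[473  52  35  24 578] [489.1315  64.7595] [0.6989 0.0009 0.015 ]
[ 241   64   91   95 6731] [286.267  110.6611] [ 0.5245 -0.0383  0.015 ]
[    0    65   560   355 73207] [330.2948 316.5175] [ 0.5723 -0.2488  0.015 ]
[ 433   76   39   73 1648] [447.7172 111.4527] [ 0.6677 -0.0382  0.015 ]
[  23   97  110   80 1173] [ 65.3274 125.4638] [ 0.3247 -0.0491  0.015 ]
[ 428  165   74   67 1828] [451.3058 194.2473] [ 0.6824 -0.1136  0.015 ]
[271 194  30  32 767] [285.2256 209.7119] [ 0.5236 -0.1289  0.015 ]
tcp [ 0.5216 -0.1277  0.15  ] yaw 89.53 tilt 0.01 t 4.2 F [-0.2  0.1  0.4] w 0.0736
now-axes shares [ 0.018 -0.016  3.126]
turn shares -0.078 after-turn axes shares [ 0.018 -0.015  3.126]
```

View pics/w1.png

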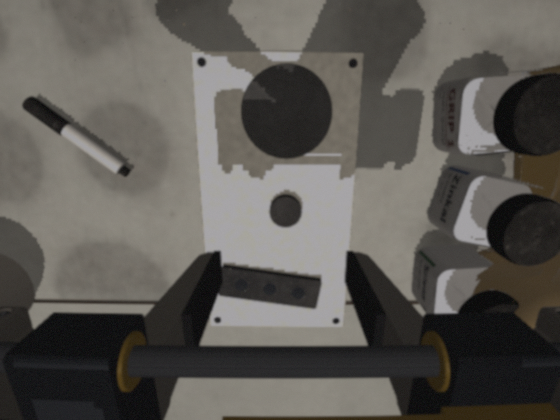

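>>> {"api": "send_rows", "payload": {
  "increments": "0 0 0.5 0;0 0.02 0.5 0;0 0.02 0.5 0;0 0 0.5 0;0 0 0.5 0;0 0 0.4 0;0 0 0.15 0;0 0 0.1 0;0 0 0 0;0 0 0 0"
}}

```text
clock: 5.03
tcp_pos: [0.5239, -0.1281, 0.0249]
tool_rot: [2.227, 2.214, 0.001]
force: [0.8, -0.8, 0.8]
gripper_width: 0.0734
gripper_force: 0.0
```

>>> {"api": "send_rows", "payload": {
  "increments": "0 0 0 0;0 0 0 0;0 0 0 0;0 0 0 0;0 0 0 0;0 0 0 0;0 0 0 0;0 0 0 0;0 0 0 0;0 0 0 0",
  "gripper": 0.2
}}

```text
clock: 5.87
tcp_pos: [0.5232, -0.1277, 0.024]
tool_rot: [2.227, 2.216, 0.0]
force: [-0.0, 0.2, 1.0]
gripper_width: 0.0294
gripper_force: 30.0
```

>>> {"api": "send_rows", "payload": {
  "increments": "0 0 -0.5 0;0 0 -0.9 0;0 0 -0.9 0;0 0 -0.9 0;0 0 0 -1;0 0 0 -1;0 0 0 -1;0 0 0 -1;0 0 0 -1;0 0 0 -1"
}}

```text
clock: 6.7
tcp_pos: [0.523, -0.1276, 0.1517]
tool_rot: [-1.426, -2.799, 0.0]
force: [-0.0, -0.3, -0.8]
gripper_width: 0.0295
gripper_force: 30.0
```

>>> {"api": "send_rows", "payload": {
  "increments": "0 0 0 -1;0 0 0 -1;0 0 0 -1;0 0 0 -1;0 0 0 -1;0 0 0 -1;0 0 0 -1;0 0 0 -1;0 0 0 -1;0 0 0 -1"
}}

```text
clock: 7.53
tcp_pos: [0.5229, -0.1276, 0.1517]
tool_rot: [0.164, -3.137, -0.0]
force: [-0.1, -0.1, -0.5]
gripper_width: 0.0299
gripper_force: 30.0
```

```bash
python3 go.py .50 .10 .155 205.6
```

```text
tcp [ 0.5229 -0.1276  0.1517] yaw -174.01 tilt 0.03 t 7.5333 F [-0.1 -0.1 -0.5] w 0.0299
now-axes shares [-0.024  5.719 -0.081]
turn shares -3.268 after-turn axes shares [-1.941  5.379 -0.083]
```

>>> {"api": "send_rows", "payload": {
  "increments": "0 0 0 -1;0 0 0 -1;0 0 0 -1;0 0 0 -0.27;-0.32 0.9 0 0;-0.32 0.9 0 0;-0.32 0.9 0 0;-0.32 0.9 0 0;-0.32 0.9 0 0;-0.32 0.9 0 0"
}}

```text
clock: 8.37
tcp_pos: [0.4996, 0.1021, 0.1519]
tool_rot: [-0.688, 3.065, -0.0]
force: [0.0, -0.1, -0.4]
gripper_width: 0.0296
gripper_force: 30.0
```

```bash
python3 go.py .5534 .2917 .12 205.6
```

```text
tcp [0.4996 0.1021 0.1519] yaw -154.7 tilt 0.01 t 8.3667 F [ 0.  -0.1 -0.4] w 0.0296
now-axes shares [-3.242  3.709  0.798]
turn shares -0.05 after-turn axes shares [-3.261  3.692  0.798]
```

>>> {"api": "send_rows", "payload": {
  "increments": "-0.374 0.618 0 0;-0.374 0.618 0 0;-0.374 0.618 0 0;-0.374 0.618 0 0;-0.374 0.618 0 0;-0.374 0.618 0 0;0 0 0 0;0 0 0 0;0 0 0 0;0 0 0 0"
}}

```text
clock: 9.2
tcp_pos: [0.5178, 0.2718, 0.1517]
tool_rot: [0.687, -3.065, 0.001]
force: [0.1, -0.9, -0.2]
gripper_width: 0.0298
gripper_force: 30.0
```

```bash
python3 - <<'E'
from h import *
np.set_printoptions(precision=4,suppress=True)
W=ctrl.get_image("wrist");save(W,"pics/w2.png")
print("expected ring",proj(W,(.5534,.2917,.04)),"tcp",proj(W,ctrl.sense()["tcp_pos"]))
for r in ctrl.spot_in(W,"stage_mark"):print(r["uv"],r["p"],atz(W,r["uv"],.04))
E
python3 go.py .5534 .2917 .06 205.6
```

```text
expected ring [287.1821 258.4718] tcp [284.5778 278.1488]
[286.5, 207.9] 0.81 [0.5095 0.2701 0.04  ]
tcp [0.518  0.2718 0.1519] yaw -154.77 tilt 0.02 t 9.3 F [ 0.   0.2 -0.5] w 0.0299
now-axes shares [-1.014  0.073  2.298]
turn shares -0.061 after-turn axes shares [-1.014  0.066  2.298]
```

View pics/w2.png

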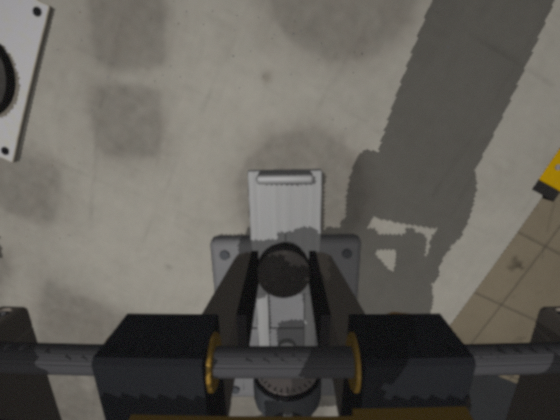

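The ring hides behind the held disc, which sits around (285,270). The stage is centred on column 286 and its lip edge is at row ~171. I'll check those against the model.

```bash
python3 - <<'E'
from h import *
np.set_printoptions(precision=1,suppress=True)
W=ctrl.get_image("wrist")
im=cv2.convertScaleAbs(cv2.cvtColor(W["pixels"],cv2.COLOR_RGB2BGR)[160:310,200:370],alpha=2.2)
cv2.imwrite("pics/c3.png",cv2.resize(im,None,fx=4,fy=4,interpolation=cv2.INTER_CUBIC))
w=np.radians(25.5);e=np.array([np.cos(w),np.sin(w),0]);l=np.array([-e[1],e[0],0]);r=np.array([.5534,.2917,.04])
for n,p in(("liptop outer L",r-.083*e+.023*l+[0,0,.022]),("lip outer R",r-.083*e-.023*l+[0,0,.022]),("lip inner",r-.075*e+[0,0,.022]),("stage front corner L",r-.08*e+.032*l),("R",r-.08*e-.032*l),("stage side L",r-.04*e+.032*l),("R",r-.04*e-.032*l)):print(n,proj(W,p))
s=ctrl.sense();t=s["tcp_pos"];M=R.from_rotvec(s["tool_rot"]).as_matrix()
for dz in(-.006,):
  for a in range(0,360,90):
    q=t+M@np.array([.0155*np.cos(np.radians(a)),.0155*np.sin(np.radians(a)),0])+[0,0,-.006];print("disc top",a,proj(W,q))
E
```

```text
liptop outer L [316.9 173.5]
lip outer R [258.3 173.7]
lip inner [287.6 183.6]
stage front corner L [324.7 172.5]
R [249.8 172.8]
stage side L [323.2 217.1]
R [251.4 217.4]
disc top 0 [284.9 248.1]
disc top 90 [311.9 273.1]
disc top 180 [284.7 296.8]
disc top 270 [257.7 273. ]
```

View pics/c3.png

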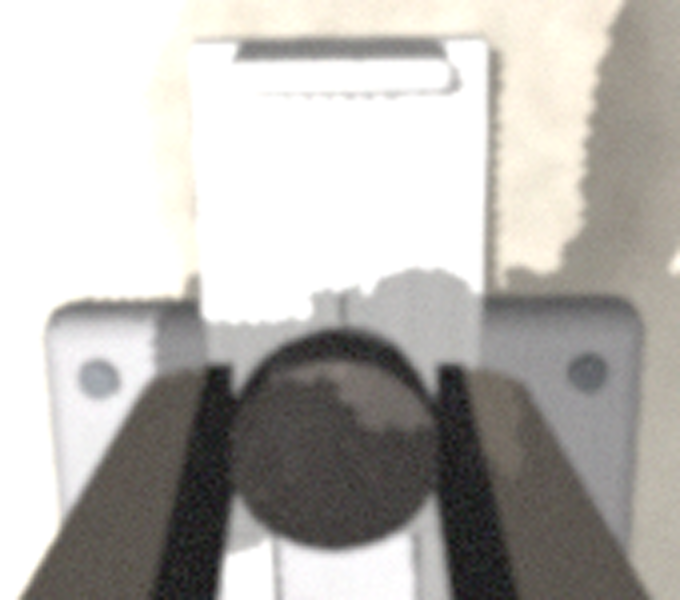

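>>> {"api": "send_rows", "payload": {
  "increments": "-0.25 0.02 0 0;-0.25 0.02 0 0;-0.25 0.01 0.2 0;-0.25 0.01 0.5 0;0 0 0.5 0;0 0 0.4 0;0 0 0.3 0;0 0 0 0;0 0 0 0;0 0 0 0"
}}

```text
clock: 10.18
tcp_pos: [0.5539, 0.2922, 0.0772]
tool_rot: [-0.688, 3.063, 0.0]
force: [0.4, 0.3, -0.5]
gripper_width: 0.0293
gripper_force: 30.0
```

```bash
python3 go.py .5536 .2913 .059
```

```text
tcp [0.5539 0.2922 0.0772] yaw -154.7 tilt 0.11 t 10.1833 F [ 0.4  0.3 -0.5] w 0.0293
now-axes shares [ 0.016 -0.018  0.455]
```

>>> {"api": "send_rows", "payload": {
  "increments": "0.016 -0.018 0.1 0;0 0 0.1 0;0 0 0.1 0;0 0 0.1 0;0 0 0.06 0;0 0 0 0;0 0 0 0;0 0 0 0;0 0 0 0;0 0 0 0"
}}

```text
clock: 11.02
tcp_pos: [0.5533, 0.2915, 0.058]
tool_rot: [-0.688, 3.064, 0.001]
force: [1.2, 1.3, 2.4]
gripper_width: 0.0296
gripper_force: 30.0
```

>>> {"api": "send_rows", "payload": {
  "increments": "0 0 0 0;0 0 0 0;0 0 0 0;0 0 0 0;0 0 0 0;0 0 0 0;0 0 0 0;0 0 0 0;0 0 0 0;0 0 0 0",
  "gripper": 0.6
}}

```text
clock: 11.85
tcp_pos: [0.5528, 0.2913, 0.0575]
tool_rot: [-0.689, 3.065, -0.0]
force: [-0.4, -1.5, -0.6]
gripper_width: 0.0552
gripper_force: 0.0
```

>>> {"api": "send_rows", "payload": {
  "increments": "0 0 -0.3 0;0 0 -0.6 0;0 0 -0.8 0;0 0 -0.8 0;0.65 0 0 0;0.65 0 0 0;0.65 0 0 0;0.65 0 0 0;0.6 0 0 0;0 0 0 0",
  "gripper": 0
}}

```text
clock: 12.68
tcp_pos: [0.4334, 0.2354, 0.1573]
tool_rot: [0.688, -3.062, 0.0]
force: [-0.0, 0.2, -0.1]
gripper_width: 0.0004
gripper_force: 0.0
```

```bash
python3 - <<'E'
from h import *
np.set_printoptions(precision=4,suppress=True)
W=ctrl.get_image("wrist");T=ctrl.get_image("top");S=ctrl.get_image("scene")
for n,P in(("w",W),("t",T),("s",S)):
  print(n,"exp",proj(P,(.5533,.2914,.052)),[(x["uv"],round(x["p"],2),atz(P,x["uv"],.05)) for x in ctrl.spot_in(P,"puck_1")])
a=cv2.cvtColor(W["pixels"],cv2.COLOR_RGB2BGR);u,v=proj(W,(.5533,.2914,.05)).astype(int);print(u,v)
c=lambda im,u,v,w,h,k:cv2.resize(im[max(0,v-h):v+h,max(0,u-w):u+w],(2*w*k,2*h*k),interpolation=cv2.INTER_CUBIC)
b=cv2.cvtColor(T["pixels"],cv2.COLOR_RGB2BGR);d=cv2.cvtColor(S["pixels"],cv2.COLOR_RGB2BGR)
o=np.hstack([c(a,u,v,45,50,6)] )
r=np.vstack([c(b,208,226,25,30,5),c(d,217,300,25,30,5)])
cv2.imwrite("pics/c4.png",cv2.convertScaleAbs(np.hstack([o[:600],r]),alpha=1.3))
E
```

```text
w exp [283.2155 344.8491] [([16.4, 173.9], 0.6, array([0.4961, 0.0087, 0.05  ])), ([253.3, 268.6], 0.2, array([0.4895, 0.2306, 0.05  ]))]
t exp [206.3683 225.5861] [([347.2, 241.2], 0.94, array([ 0.5182, -0.0373,  0.05  ])), ([208.4, 228.4], 0.42, array([0.5469, 0.2868, 0.05  ]))]
s exp [217.2743 297.403 ] [([332.8, 236.7], 0.77, array([ 0.4939, -0.0042,  0.05  ])), ([216.1, 300.8], 0.45, array([0.5498, 0.2976, 0.05  ]))]
283 343
```

View pics/c4.png

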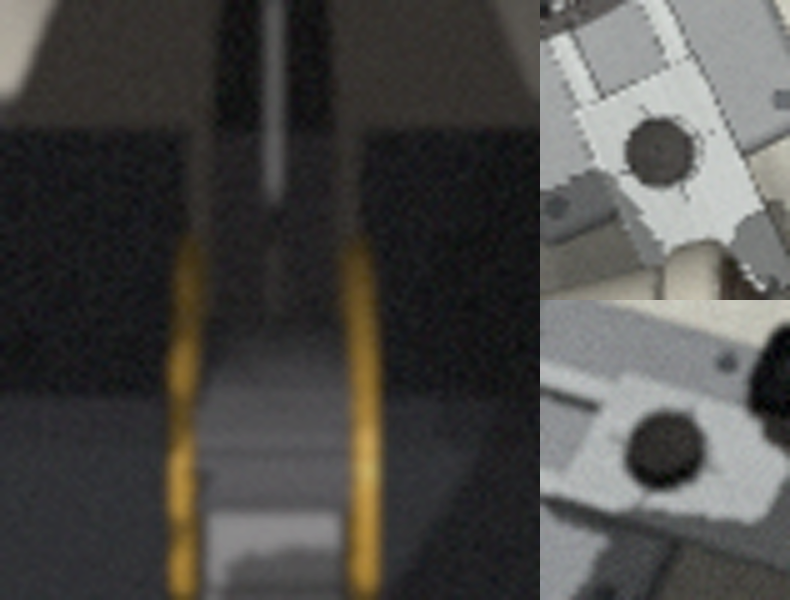

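```bash
python3 go.py .4424 .2382 .060 205.6
```

```text
tcp [0.4382 0.2368 0.1581] yaw -154.68 tilt 0.07 t 12.9833 F [0.2 0.4 0.5] w 0.0001
now-axes shares [-0.106 -0.013  2.453]
turn shares -0.047 after-turn axes shares [-0.109 -0.014  2.453]
```

The disc lies inside the ring: it is at the expected pixels in both the top and scene crops. Next I lower the closed fingers in front of the lip.

>>> {"api": "send_rows", "payload": {
  "increments": "0 0 0.4 0;0 0 0.5 0;0 0 0.5 0;0 0 0.5 0;0 0 0.4 0;0 0 0.15 0;-0.15 0 0 0;-0.15 0 0 0;-0.15 0 0 0;0 0 0 0"
}}

```text
clock: 13.82
tcp_pos: [0.456, 0.245, 0.0612]
tool_rot: [-0.688, 3.061, 0.0]
force: [-0.2, 0.0, -0.3]
gripper_width: 0.0005
gripper_force: 0.0
```

>>> {"api": "send_rows", "payload": {
  "increments": "-0.05 0 0 0;-0.06 0 0 0;-0.08 0 0 0;-0.1 0 0 0;-0.1 0 0 0;-0.1 0 0 0;-0.1 0 0 0;-0.1 0 0 0;-0.1 0 0 0;-0.1 0 0 0"
}}

```text
clock: 14.65
tcp_pos: [0.4856, 0.2597, 0.0594]
tool_rot: [0.688, -3.065, -0.0]
force: [-2.0, -0.1, 0.8]
gripper_width: 0.0006
gripper_force: 0.9
```

```bash
python3 go.py .539 .285 .060 205.6
```

```text
tcp [0.4856 0.2597 0.0594] yaw -154.68 tilt 0.03 t 14.65 F [-2.  -0.1  0.8] w 0.0006
now-axes shares [-1.478e+00  1.000e-03 -1.500e-02]
turn shares -0.046 after-turn axes shares [-1.478 -0.006 -0.014]
```

>>> {"api": "send_rows", "payload": {
  "increments": "-0.1 0 0 0;-0.1 0 0 0;-0.1 0 0 0;-0.1 0 0 0;-0.1 0 0 0;-0.1 0 0 0;-0.1 0 0 0;-0.1 0 0 0;-0.1 0 0 0;-0.1 0 0 0"
}}

```text
clock: 15.48
tcp_pos: [0.5219, 0.2767, 0.0594]
tool_rot: [0.688, -3.065, 0.0]
force: [-2.4, 0.6, -0.2]
gripper_width: 0.0007
gripper_force: 0.9
```

>>> {"api": "send_rows", "payload": {
  "increments": "-0.06 0 0 0;-0.05 0 0 0;-0.04 0 0 0;-0.04 0 0 0;-0.04 0 0 0;-0.03 0 0 0;-0.03 0 0 0;-0.02 0 0 0;-0.02 0 0 0;-0.02 0 0 0"
}}

```text
clock: 16.32
tcp_pos: [0.5344, 0.2825, 0.0596]
tool_rot: [-0.688, 3.065, -0.0]
force: [-2.4, -0.6, -0.5]
gripper_width: 0.0005
gripper_force: 0.8
```

>>> {"api": "send_rows", "payload": {
  "increments": "-0.02 0 0 0;-0.02 0 0 0;-0.02 0 0 0;-0.02 0 0 0;-0.02 0 0 0;-0.02 0 0 0;-0.02 0 0 0;-0.02 0 0 0;0 0 0 0;0 0 0 0"
}}

```text
clock: 17.15
tcp_pos: [0.5398, 0.2851, 0.0595]
tool_rot: [0.688, -3.064, 0.0]
force: [-4.0, -0.6, 2.2]
gripper_width: 0.0004
gripper_force: 2.1
```

>>> {"api": "send_rows", "payload": {
  "increments": "-0.02 0 0 0;-0.02 0 0 0;-0.02 0 0 0;-0.02 0 0 0;0 0 0 0;0 0 0 0;0 0 0 0;0 0 0 0;0 0 0 0;0 0 0 0"
}}

```text
clock: 17.98
tcp_pos: [0.5399, 0.2852, 0.0595]
tool_rot: [0.688, -3.057, 0.003]
force: [-14.2, -6.7, 12.0]
gripper_width: 0.0005
gripper_force: 7.9
```

>>> {"api": "send_rows", "payload": {
  "increments": "0.1 0 0 0;0.2 0 0 0;0.4 0 0 0;0.5 0 -0.3 0;0 0 -0.9 0;0 0 -0.95 0;0 0 -0.95 0;0 0 -0.95 0;0 0 -0.95 0;0 0 -0.95 0"
}}

```text
clock: 18.82
tcp_pos: [0.4999, 0.266, 0.3]
tool_rot: [-0.687, 3.062, 0.0]
force: [0.9, 0.8, 0.7]
gripper_width: 0.0004
gripper_force: 0.0
```

```bash
python3 go.py .678 .2105 .32; python3 - <<'E'
from h import *
T=ctrl.get_image("top");S=ctrl.get_image("scene")
print(proj(T,(.6775,.2105,.252)),proj(S,(.6775,.2105,.252)),proj(S,(.6228,.3251,.048)))
c=lambda P,u,v,w,h,k:cv2.resize(cv2.cvtColor(P["pixels"],cv2.COLOR_RGB2BGR)[v-h:v+h,u-w:u+w],None,fx=k,fy=k,interpolation=cv2.INTER_CUBIC)
o=np.hstack([c(S,180,260,45,100,3),c(T,195,190,65,100,3)[:600,:390]]);cv2.imwrite("pics/c5.png",cv2.convertScaleAbs(o,alpha=1.4))
E
```

```text
tcp [0.4999 0.266  0.3   ] yaw -154.69 tilt 0.19 t 18.8167 F [0.9 0.8 0.7] w 0.0004
now-axes shares [-3.435 -3.158 -0.486]
[229.59951355 152.71174103] [198.91104018 178.96358776] [184.44325494 287.94033297]
```

View pics/c5.png

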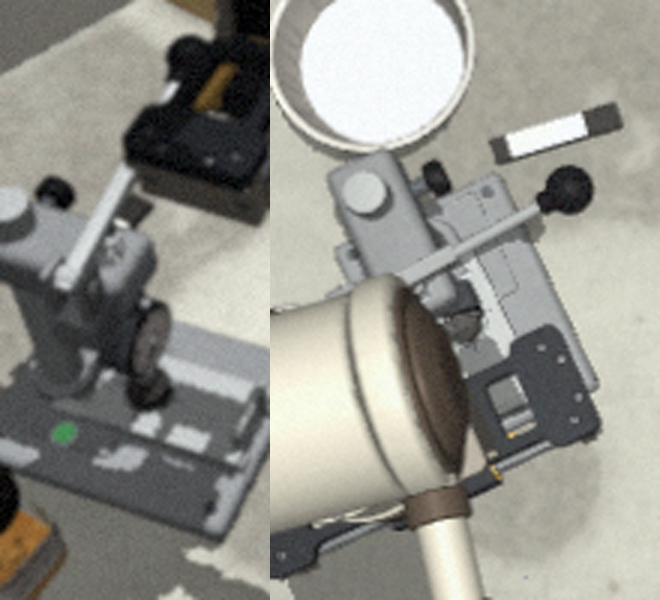

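The scene crop shows the stage home and the disc under the foot at about (185,288), as expected. The ball is clear of the gripper. Moving above the ball next.

>>> {"api": "send_rows", "payload": {
  "increments": "0 0 -0.49 0;-0.43 -0.395 0 0;-0.43 -0.395 0 0;-0.43 -0.395 0 0;-0.43 -0.395 0 0;-0.43 -0.395 0 0;-0.43 -0.395 0 0;-0.43 -0.395 0 0;-0.43 -0.395 0 0;0 0 0 0"
}}

```text
clock: 19.75
tcp_pos: [0.681, 0.2082, 0.3146]
tool_rot: [-0.684, 3.066, -0.002]
force: [-0.2, 0.6, 0.2]
gripper_width: -0.0001
gripper_force: 0.0
```

```bash
python3 go.py .678 .2105 .284
```

```text
tcp [0.681  0.2082 0.3146] yaw -154.86 tilt 0.06 t 19.75 F [-0.2  0.6  0.2] w -0.0001
now-axes shares [0.043 0.084 0.765]
```

>>> {"api": "send_rows", "payload": {
  "increments": "0.02 0.04 0.15 0;0 0 0.15 0;0 0 0.15 0;0 0 0.1 0;0 0 0.1 0;0 0 0 0;0 0 0 0;0 0 0 0;0 0 0 0;0 0 0 0"
}}

```text
clock: 20.58
tcp_pos: [0.6768, 0.2118, 0.2916]
tool_rot: [-0.688, 3.064, -0.0]
force: [-1.1, 0.2, 0.9]
gripper_width: 0.0002
gripper_force: 0.0
```

```bash
python3 go.py .6783 .2103 .214
```

```text
tcp [0.6768 0.2118 0.2916] yaw -154.68 tilt 0.05 t 20.5833 F [-1.1  0.2  0.9] w 0.0002
now-axes shares [-0.016 -0.05   1.94 ]
```

>>> {"api": "send_rows", "payload": {
  "increments": "-0.016 -0.05 0.1 0;0 0 0.1 0;0 0 0.1 0;0 0 0.1 0;0 0 0.1 0;0 0 0.1 0;0 0 0.1 0;0 0 0.1 0;0 0 0.1 0;0 0 0.1 0"
}}

```text
clock: 21.42
tcp_pos: [0.6799, 0.2081, 0.2533]
tool_rot: [-0.685, 3.061, -0.007]
force: [2.2, -5.8, 7.3]
gripper_width: 0.0001
gripper_force: 3.6
```

>>> {"api": "send_rows", "payload": {
  "increments": "0 0 0.1 0;0 0 0.1 0;0 0 0.1 0;0 0 0.1 0;0 0 0.1 0;0 0 0.1 0;0 0 0.1 0;0 0 0.08 0;0 0 0.06 0;0 0 0 0"
}}

```text
clock: 22.25
tcp_pos: [0.68, 0.2083, 0.22]
tool_rot: [-0.686, 3.061, -0.006]
force: [1.2, -5.6, 10.6]
gripper_width: 0.0003
gripper_force: 4.8
```

>>> {"api": "send_rows", "payload": {
  "increments": "0 0 0.03 0;0 0 0.03 0;0 0 0.03 0;0 0 0.03 0;0 0 0.03 0;0 0 0.03 0;0 0 0 0;0 0 0 0;0 0 0 0;0 0 0 0"
}}

```text
clock: 23.08
tcp_pos: [0.6799, 0.2088, 0.2141]
tool_rot: [-0.686, 3.06, -0.005]
force: [-0.8, -5.1, 11.4]
gripper_width: 0.0005
gripper_force: 6.0
```

>>> {"api": "send_rows", "payload": {
  "increments": "0 0 0.04 0;0 0 0.04 0;0 0 0.04 0;0 0 0 0;0 0 0 0;0 0 0 0;0 0 0 0;0 0 0 0;0 0 0 0;0 0 0 0"
}}

```text
clock: 23.92
tcp_pos: [0.6801, 0.2089, 0.2134]
tool_rot: [-0.686, 3.058, -0.006]
force: [-7.9, -6.5, 24.8]
gripper_width: 0.0004
gripper_force: 12.8
```

>>> {"api": "send_rows", "payload": {
  "increments": "0 0 0 0;0 0 0 0;0 0 0 0;0 0 0 0;0 0 0 0;0 0 0 0;0 0 0 0;0 0 0 0;0 0 0 0;0 0 0 0"
}}

```text
clock: 24.75
tcp_pos: [0.6801, 0.2089, 0.2134]
tool_rot: [-0.686, 3.058, -0.006]
force: [-7.6, -5.3, 26.5]
gripper_width: 0.0004
gripper_force: 12.8
```

>>> {"api": "send_rows", "payload": {
  "increments": "0 0 0 0;0 0 0 0;0 0 0 0;0 0 0 0;0 0 0 0;0 0 0 0;0 0 0 0;0 0 0 0;0 0 0 0;0 0 0 0"
}}

```text
clock: 25.58
tcp_pos: [0.6801, 0.2089, 0.2133]
tool_rot: [-0.686, 3.058, -0.006]
force: [-7.4, -6.3, 25.3]
gripper_width: 0.0002
gripper_force: 12.8
```

>>> {"api": "send_rows", "payload": {
  "increments": "0 0 0 0;0 0 0 0;0 0 0 0;0 0 0 0;0 0 0 0;0 0 0 0;0 0 0 0;0 0 0 0;0 0 0 0;0 0 0 0"
}}

```text
clock: 26.42
tcp_pos: [0.6801, 0.2089, 0.2134]
tool_rot: [-0.686, 3.058, -0.006]
force: [-7.3, -6.1, 25.7]
gripper_width: 0.0005
gripper_force: 12.8
```

>>> {"api": "send_rows", "payload": {
  "increments": "0 0 -0.2 0;0 0 -0.2 0;0 0 -0.2 0;0 0 -0.2 0;0 0 -0.2 0;0 0 -0.2 0;0 0 -0.2 0;0 0 -0.2 0;0 0 -0.2 0;0 0 -0.2 0"
}}

```text
clock: 27.25
tcp_pos: [0.6775, 0.2106, 0.2855]
tool_rot: [0.689, -3.063, -0.0]
force: [0.2, -1.2, 1.1]
gripper_width: 0.0005
gripper_force: 0.0
```

>>> {"api": "send_rows", "payload": {
  "increments": "0 0 -0.3 0;0 0 -0.4 0;0 0 -0.4 0;0.4 0 0 0;0.5 0 0 0;0.5 0 0 0;0.5 0 0 0;0.5 0 0 0;0.5 0 0 0;0 0 0 0"
}}

```text
clock: 28.08
tcp_pos: [0.5708, 0.1595, 0.3295]
tool_rot: [0.687, -3.063, 0.001]
force: [-0.8, -0.5, 0.6]
gripper_width: 0.0004
gripper_force: 0.0
```

```bash
python3 go.py .6 .2 .3; python3 - <<'E'
from h import *
T=ctrl.get_image("top");S=ctrl.get_image("scene")
print(proj(T,(.6775,.2105,.252)),proj(S,(.6775,.2105,.252)),proj(S,(.6228,.3251,.048)))
c=lambda P,u,v,w,h,k:cv2.resize(cv2.cvtColor(P["pixels"],cv2.COLOR_RGB2BGR)[v-h:v+h,u-w:u+w],None,fx=k,fy=k,interpolation=cv2.INTER_CUBIC)
o=np.hstack([c(S,180,260,65,100,3),c(T,195,190,65,100,3)]);cv2.imwrite("pics/c6.png",cv2.convertScaleAbs(o,alpha=1.4))
E
```

```text
tcp [0.5708 0.1595 0.3295] yaw -154.73 tilt 0.16 t 28.0833 F [-0.8 -0.5  0.6] w 0.0004
now-axes shares [-1.095  0.605  0.734]
[229.59951355 152.71174103] [198.91104018 178.96358776] [184.44325494 287.94033297]
```

View pics/c6.png

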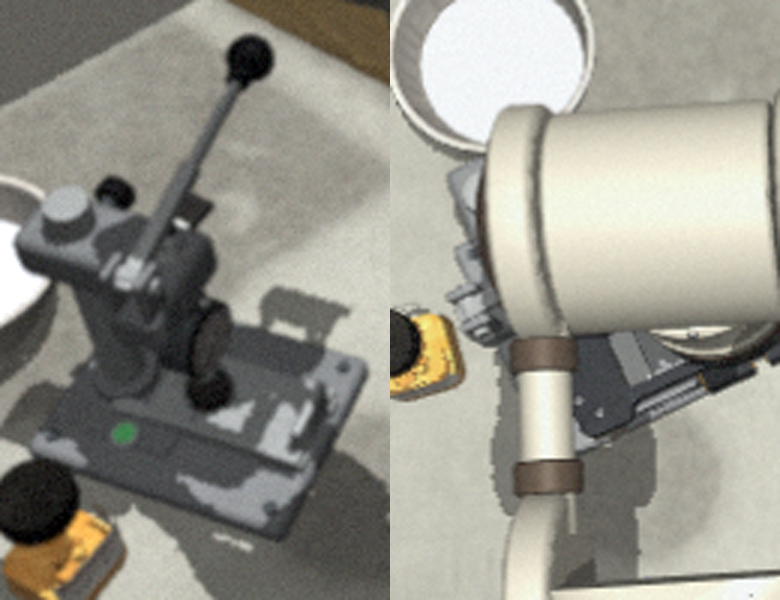

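The lever is back up, with the ball at about (198,179). The disc is under the foot at about (185,288), the stage is home and the arm is clear.

```bash
python3 -c "
from bench import ctrl;print(ctrl.hand_in())"
```

```text
the job is handed in; nothing more can be done
None
```

I handed the job in at about 28 s of the 72 s limit: the disc was set in the ring, the stage pushed home, and the lever held at its stop for about 3 s and let back up. The last picture shows the disc under the foot, the stage home and the arm clear. I never moved the bar or the large disc. The hand-in returned no verdict.

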